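# Sieve the brass discs out of the paint-jar caps

## Task

Four small brass discs have got mixed with three paint-jar caps in the hand sieve. Pick the sieve up level by its leaning red hand plate without spilling, hold it clear above the blue tray and shake it side to side until all four discs have dropped through into the tray and only the three caps are left in the sieve. Then set the sieve down flat and upright, wholly on the cork mat, with the caps still in it, let go, and leave the jar, the paint dish and the marker alone.

Things in the scene. Friction and masses are not known exactly. Their poses are not given: they have to be found in the camera images.
- sieve: Hand sieve, loose, 0.25 kg empty: open box of light wood with a metal floor and a leaning red hand plate on its -x wall. Box 148 mm (x) by 132 mm (y) outside, 136 x 120 mm inside, walls 40 mm high. Origin: centre of the underside; z up; x points away from the hand plate. Starts level on the cork mat, hand plate towards the robot's left (+y), loaded with the discs and caps.
- sieve_floor (a point): Centre of the top face of the sieve's aluminium floor plate, 4 mm above the sieve's origin, same axes. The floor has 8 square openings of 28 mm in three staggered rows: at y = +42 and -42 mm, centred on x = -50, 0, +50 mm; at y = 0, centred on x = -25, +25 mm. So shaking along y (side to side) brings any disc over an opening; discs and caps slide once the strokes are brisk (over 3 m/s2).
- sieve_grip (a point): Middle of the red hand plate, at x -101, y 0, z 86 mm in the sieve's frame, same axes. The flat plate is 100 mm wide (y), 10 mm thick, 90 mm long; it leans 30 degrees from vertical, its top towards -x, 30 mm above this point along the plate. Too wide to span: pinch it across its thickness, fingers pointing down along the plate (tool tilted 30 degrees).
- tray: Fixed blue plastic catch tray, open on top, 250 mm (x) by 230 mm (y), 35 mm high, walls 6 mm, floor 6 mm; origin at the centre of its underside, its x axis towards the robot's right. It stands left or right of the robot's centre line, the cork mat on the other side.
- mat: Fixed cork mat on the table, 240 mm (x) by 220 mm (y), 4 mm thick; origin at the centre of its underside, its x axis towards the robot's right.
- disc0: Brass disc, loose, 18 mm in diameter, 7 mm thick, 15 g, smooth (friction about 0.25); origin at the centre of its underside. Starts flat on the solid web between two openings of the sieve's floor; passes easily through any opening.
- disc1: Brass disc, loose, 18 mm in diameter, 7 mm thick, 15 g, smooth (friction about 0.25); origin at the centre of its underside. Starts flat on the solid web between two openings of the sieve's floor; passes easily through any opening.
- disc2: Brass disc, loose, 18 mm in diameter, 7 mm thick, 15 g, smooth (friction about 0.25); origin at the centre of its underside. Starts flat on the solid web between two openings of the sieve's floor; passes easily through any opening.
- disc3: Brass disc, loose, 18 mm in diameter, 7 mm thick, 15 g, smooth (friction about 0.25); origin at the centre of its underside. Starts flat on the solid web between two openings of the sieve's floor; passes easily through any opening.
- cap0: Yellow white-topped paint-jar cap, loose, 42 mm in diameter, 14 mm high, 25 g, smooth (friction about 0.25); origin at the centre of its underside. Starts in the sieve; too large for the openings.
- cap1: Green red-topped paint-jar cap, loose, 42 mm in diameter, 14 mm high, 25 g, smooth (friction about 0.25); origin at the centre of its underside. Starts in the sieve; too large for the openings.
- cap2: White blue-topped paint-jar cap, loose, 42 mm in diameter, 14 mm high, 25 g, smooth (friction about 0.25); origin at the centre of its underside. Starts in the sieve; too large for the openings.
- jar: Bystander: yellow paint jar, 52 mm in diameter, 75 mm high, standing between tray and mat; origin at the centre of its underside.
- dish: Bystander: small blue dish with red paint, 54 mm in diameter, 18 mm high, standing between tray and mat on the robot's side; origin at the centre of its underside.
- marker: Bystander: grey and black marker, 130 x 16 x 16 mm, lying beyond the jar; origin at the centre of its underside, x along its length.

How it is judged:
On the way, in this order (a step that is already met when the one before it is completed fails the run):
1. the sieve is lifted off the mat, level, with all four discs and three caps still in it (height (world z) of sieve above 0.035 m and angle between sieve's own z axis and vertical below 0.35 rad and distance between each of disc0, disc1, disc2, disc3 and sieve below 0.085 m and z of each of disc0, disc1, disc2, disc3 in the frame of sieve above 0 m and distance between each of cap0, cap1, cap2 and sieve below 0.08 m), for 0.2 s.
2. with the sieve held clear above the tray, all four discs have dropped into the tray while the three caps stay in the sieve (height (world z) of sieve above 0.037 m and horizontal distance between sieve and tray below 0.1 m and x of disc0 in the frame of tray between -0.122 and 0.122 m and y of disc0 in the frame of tray between -0.112 and 0.112 m and z of disc0 in the frame of tray between -0.002 and 0.034 m and x of disc1 in the frame of tray between -0.122 and 0.122 m and y of disc1 in the frame of tray between -0.112 and 0.112 m and z of disc1 in the frame of tray between -0.002 and 0.034 m and x of disc2 in the frame of tray between -0.122 and 0.122 m and y of disc2 in the frame of tray between -0.112 and 0.112 m and z of disc2 in the frame of tray between -0.002 and 0.034 m and x of disc3 in the frame of tray between -0.122 and 0.122 m and y of disc3 in the frame of tray between -0.112 and 0.112 m and z of disc3 in the frame of tray between -0.002 and 0.034 m and distance between each of cap0, cap1, cap2 and sieve below 0.08 m), for 0.2 s.
At the end, for the whole second after the job is handed in: All four discs lie in the tray (inside its walls, below its rim); all three caps are in the sieve; the sieve stands at rest, upright (within 3.4 degrees) and flat on the cork mat, its centre within 46 mm (mat's x) and 44 mm (mat's y) of the mat's centre, so that its box is on the mat (x of disc0 in the frame of tray between -0.122 and 0.122 m and y of disc0 in the frame of tray between -0.112 and 0.112 m and z of disc0 in the frame of tray between -0.002 and 0.034 m and x of disc1 in the frame of tray between -0.122 and 0.122 m and y of disc1 in the frame of tray between -0.112 and 0.112 m and z of disc1 in the frame of tray between -0.002 and 0.034 m and x of disc2 in the frame of tray between -0.122 and 0.122 m and y of disc2 in the frame of tray between -0.112 and 0.112 m and z of disc2 in the frame of tray between -0.002 and 0.034 m and x of disc3 in the frame of tray between -0.122 and 0.122 m and y of disc3 in the frame of tray between -0.112 and 0.112 m and z of disc3 in the frame of tray between -0.002 and 0.034 m and distance between each of cap0, cap1, cap2 and sieve below 0.08 m and x of sieve in the frame of mat between -0.046 and 0.046 m and y of sieve in the frame of mat between -0.044 and 0.044 m and height (world z) of sieve below 0.009 m and angle between sieve's own z axis and vertical below 0.06 rad and linear speed of sieve below 0.02 m/s); the robot touches nothing.
It fails at once if a cap leaves the sieve (distance between any of cap0, cap1, cap2 and sieve above 0.11 m).
It fails at once if the jar, dish or marker is moved by more than 25 mm or tipped (distance of any of jar, dish, marker from where it was at the start of the episode above 0.025 m or angle between any of jar, dish's own z axis and vertical above 0.5 rad).
It also fails if it takes over 70 s, if anything falls off the work surface, if the arm or the gripper's body presses on something with over 40 N, if the wrist force passes 120 N, or if a joint passes its speed limit or range.

## Robot

A 6-joint arm with a two-finger parallel gripper is mounted at the origin on the work surface. World frame = base frame: x ahead of the robot, y to its left, z up, the work surface at z = 0. Lengths are in m, angles in rad, forces in N, time in s.
With the tool pointing down it reaches from about 0.35 to 0.85 m from the base axis. Payload 8.1 kg.
Tool frame: the origin (TCP) lies at the centre of the arm's flange, where the gripper is bolted on; the fingertips stand 186 mm ahead of it and the grasp point (between the pads) lies 167 mm ahead of it (robot.grasp_offset is the distance from the TCP to the grasp point, in m); z points along the fingers, y is the line along which they close (so a half turn about z gives the same grasp; the last joint's range is limited). The gripper opens to 93 mm and grips with 3 to 60 N. Pads are 15 mm wide; open, the fingers measure 128 mm over their backs; the gripper's body (75 mm by 188 mm) begins 65 mm behind the grasp point.
Start: joints at [-1.299, 0.13, 1.488, -0, 1.523, -0.085], TCP at [0.21, -0.562, 0.405] pointing down, gripper open.
Joint ranges: [-2.96, 2.96], [-0.89, 2.26], [0.02, 2.5], [-1.34, 4.48], [0, 2.73], [-2.66, 2.66]. Speed limits (rad/s): [2.39, 2.39, 2.79, 3.14, 3.14, 3.14].

## Interface

Orientations are given as a rotation vector (axis times angle).
In Python, from plant import robot gives the robot as it stands.
- The arm moves only by the tool drive_tool, never from a script. Its argument "moves" is one flat list of numbers, 7 for each row, row after row: the finger opening in mm, from 0 to 93, then the shift along the tool's x, y, z in mm, then the turn, a rotation vector about the tool's x, y, z in degrees. A call has 1 to 8 rows; each row shifts and turns the commanded pose from where the row before left it, along the tool's axes as they then stand; what a row does not reach is not made up. A row lasts 1/10 s, in which the tool goes at most 50 mm and 8.59 degrees, less where a joint would pass 70% of its speed; a pose out of reach is approached as far as the arm can. A call is refused whole if a number of a shift passes 50 or a number of a turn 8.59, either way. A call with a gripper value outside its range is refused whole. The fingers move at their own pace and stop on an object; "grip_force" is the grip in N (left out, the last holds). Time passes only in rows, so rows that do not move let the fingers close. It gives the time, the measured TCP pose, the force, the opening and the grip force at its end, in the units of the state.
- robot.read_state(): the state, without advancing time (a new reading comes with each control period).
- robot.read_camera(name): name is "side" or "top"; returns a dict with "color" (400x640x3 uint8, red, green, blue), "depth" (400x640 float32, m along the optical axis (not along the pixel's ray), 0 where there is no reading), "mtx" (3x3 intrinsics, pixels), "R" (3x3) and "t" (3): a world point X has camera coordinates R X + t. Camera axes: x right, y down, z forward; pixel columns grow to the right and rows downward; lengths in m; the calibration is good to about 2 mm. A picture is of the moment at which its call begins.
- robot.close_job(): hands the job in; it is judged then, once.
The state is a dict: "t": time; "q": joint angles; "dq": joint speeds; "joint_torque": joint torques, N m; "tool_pos": TCP position; "orientation": TCP orientation; "force": force on the tool from outside, world axes, zero at the start; "wrist_torque": the same for the moment, N m; "opening": finger opening in m; "gripper_force": force on a finger pad.
Only numpy, scipy, OpenCV 4.12 (cv2) and the standard library are available. Lean on these libraries where they do the work, as an engineer would, in place of code of your own. Each camera call takes 0.05 s, during which the arm holds its last target. There are 200 camera calls.

## Working session

There is one attempt and no reset: what is moved stays moved. The work goes in short steps, Python scripts to look and compute and a tool call to move; the robot and the scene stay as the last step left them, time stands still between calls to the robot, and variables do not carry over. Pictures are saved under pics/ and viewed, at most 10 in all, crops included, and the job is handed in when it is done.

Besides the shell and the picture viewer there is one more tool, called after "Request:" by a JSON object that holds its "api" and its "payload". drive_tool: Moves the arm, as the interface text tells. Its arguments: {"type":"object","properties":{"moves":{"type":"array","items":{"type":"number"}},"grip_force":{"type":"number"}},"required":["moves"]}

```bash
mkdir -p pics; ls
python3 - <<'E'
from plant import robot
import cv2,numpy as np
for n in("top","side"):
    c=robot.read_camera(n); cv2.imwrite(f"pics/{n}0.png",c["color"][:,:,::-1]); np.savez(f"{n}0.npz",**c)
    print(n,c["mtx"].round(1).tolist(),(-c["R"].T@c["t"]).round(3),c["R"].round(2).tolist())
s=robot.read_state();print(s)
E
```

```text
pics
top [[401.6, 0.0, 318.0], [0.0, 401.6, 199.5], [0.0, 0.0, 1.0]] [0.469 0.042 1.101] [[-0.02, -1.0, 0.03], [-0.99, 0.02, -0.12], [0.12, -0.03, -0.99]]
side [[465.0, 0.0, 316.0], [0.0, 465.0, 202.1], [0.0, 0.0, 1.0]] [ 0.601 -0.961  0.8  ] [[1.0, 0.03, 0.02], [0.03, -0.58, -0.82], [-0.01, 0.82, -0.58]]
{'t': 0.1, 'q': array([-1.29940530e+00,  1.31105225e-01,  1.48915941e+00, -1.18304537e-05,
        1.52301649e+00, -8.54011303e-02]), 'dq': array([ 0.00224032, -0.00170733, -0.0017614 , -0.00015065, -0.00027591,
       -0.00109378]), 'joint_torque': array([ 7.63477601e-04, -5.61340642e+01, -4.93097770e+01,  7.70876370e-02,
        2.91351427e-02, -6.93557536e-05]), 'tool_pos': array([ 0.20952526, -0.56200865,  0.40378642]), 'orientation': array([-3.09008066e+00, -5.57182564e-01,  2.64629316e-04]), 'force': array([-0.42858585, -0.1119388 ,  0.19614284]), 'wrist_torque': array([-0.01199474,  0.0251459 ,  0.03494202]), 'gripper_force': 0.0, 'opening': 0.09309486443454673}
```

View pics/top0.png

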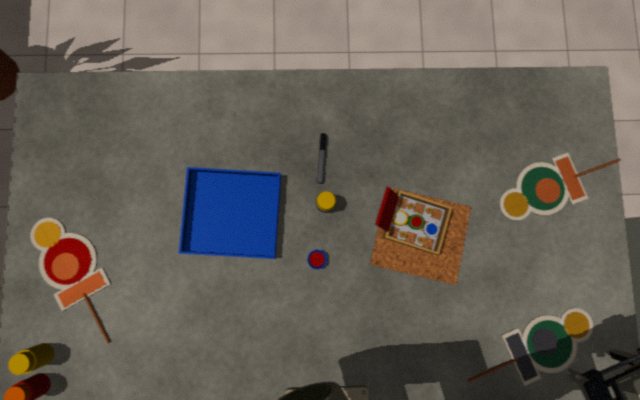

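View pics/side0.png

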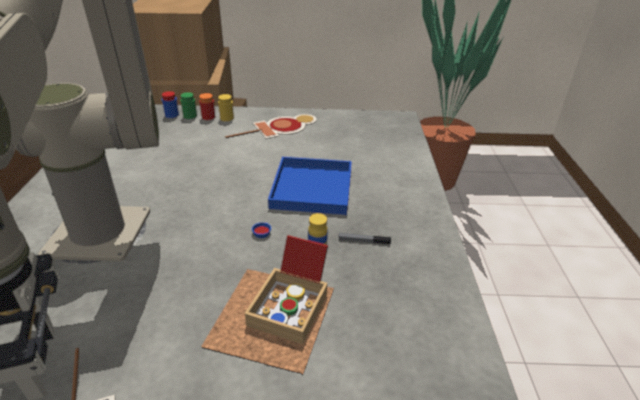

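The top view shows the tray at about (232,212) and the mat at about (420,242). The sieve is at (418,222) with its red plate at (386,210), the jar at (326,201), the dish at (317,259) and the marker at (322,158). Next I'll measure their poses.

```bash
cat > h.py <<'E'
import cv2,numpy as np
def pts(c):
    d=c["depth"];v,u=np.mgrid[:400,:640];K=c["mtx"]
    P=np.stack([(u-K[0,2])/K[0,0]*d,(v-K[1,2])/K[1,1]*d,d],-1)
    return (P-c["t"])@c["R"]
def ray(c,uv,z):
    K=c["mtx"];uv=np.atleast_2d(uv).astype(float)
    d=np.c_[(uv-[K[0,2],K[1,2]])/[K[0,0],K[1,1]],np.ones(len(uv))]@c["R"]
    o=-c["R"].T@c["t"]; return (o+d*((z-o[2])/d[:,2])[:,None])
def rect(m,c,z):
    m=m.astype(np.uint8); cs,_=cv2.findContours(m,0,cv2.CHAIN_APPROX_NONE)
    k=max(cs,key=cv2.contourArea)[:,0]
    w=ray(c,k,z)[:,:2].astype(np.float32)
    r=cv2.minAreaRect(w*1000); return [np.round(x,1) for x in r]
E
python3 - <<'E'
from h import *
for n in("top","side"):
    c=dict(np.load(n+"0.npz"));P=pts(c);hsv=cv2.cvtColor(c["color"],cv2.COLOR_RGB2HSV)
    H,S,V=[hsv[...,i].astype(int) for i in range(3)]; v,u=np.mgrid[:400,:640]
    z=P[...,2]
    box=((u>365)&(u<480)&(v>180)&(v<290)) if n=="top" else ((u>200)&(u<340)&(v>230)&(v<370))
    tb=((u>170)&(u<290)&(v>155)&(v<270)) if n=="top" else ((u>260)&(u<360)&(v>150)&(v<218))
    print(n)
    print(" tray",rect(tb&(H>100)&(H<130)&(S>120),c,.035))
    print(" mat",rect(box&(H<25)&(S>60),c,.004))
    red=box&((H<6)|(H>172))&(S>150)&(z>.06)
    p=P[red];print(" red",red.sum(),p.min(0).round(3),p.max(0).round(3),p.mean(0).round(4))
    q=p-p.mean(0);U,s,Vt=np.linalg.svd(q,full_matrices=False);print(" normal",Vt[2].round(3),"long",Vt[0].round(3),(s/np.sqrt(len(p))).round(4))
    k=cv2.findContours(red.astype(np.uint8),0,2)[0];k=max(k,key=cv2.contourArea);print(" redrect",cv2.boxPoints(cv2.minAreaRect(k)).round(1).tolist(), cv2.approxPolyDP(k,4,True)[:,0].tolist())
    rim=box&(z>.033)&(z<.052)&~red
    print(" rim",rim.sum(),rect(cv2.morphologyEx(rim.astype(np.uint8),cv2.MORPH_CLOSE,np.ones((3,3))),c,.044))
    pp=P[rim];print(cv2.minAreaRect((pp[:,:2]*1000).astype(np.float32)))
    for nm,uv,h in (("jar",(326,201),.075),("dish",(317,259),.018),("marker",(322,158),.016)):
        if n=="top":print(nm,ray(c,uv,h).round(3))
E
```

```text
top
 tray [array([568.3, 244.1]), array([253.2, 230.2]), np.float64(85.4)]
 mat [array([ 498.3, -264.6]), array([254.9, 224.6]), np.float64(75.3)]
 red 502 [ 0.469 -0.196  0.06 ] [0.615 0.042 1.101] [ 0.5617 -0.1579  0.1018]
 normal [-0.285 -0.937  0.204] long [-0.089  0.237  0.967] [0.068  0.0278 0.009 ]
 redrect [[374.29998779296875, 226.0], [386.29998779296875, 186.5], [399.20001220703125, 190.39999389648438], [387.20001220703125, 230.0]] [[388, 187], [376, 221], [384, 229], [397, 196]]
 rim 543 [array([ 531. , -253.9]), array([149.8, 133.1]), np.float64(70.7)]
((531.04736328125, -254.63839721679688), (149.1951904296875, 132.33042907714844), 70.63550567626953)
jar [[ 0.588 -0.008  0.075]]
dish [[0.439 0.017 0.018]]
marker [[ 0.714 -0.003  0.016]]
side
 tray [array([566.3, 223.4]), array([290.6, 227.5]), np.float64(85.6)]
 mat [array([ 516.1, -195.4]), array([396.8, 221.2]), np.float64(75.3)]
 red 1184 [ 0.514 -0.961  0.06 ] [ 0.612 -0.134  0.8  ] [ 0.5639 -0.1706  0.0945]
 normal [-0.28  -0.658 -0.699] long [-0.069  0.74  -0.669] [0.0823 0.026  0.0194]
 redrect [[281.0, 266.29998779296875], [287.8999938964844, 236.0], [326.8999938964844, 244.89999389648438], [320.1000061035156, 275.1000061035156]] [[288, 236], [284, 265], [320, 274], [326, 246]]
 rim 1305 [array([ 531.8, -254.2]), array([169.1, 136.1]), np.float64(70.6)]
((559.932861328125, -167.46620178222656), (338.0950012207031, 134.1858673095703), 70.78416442871094)
```

```bash
cat >> h.py <<'E'
from scipy.spatial.transform import Rotation as Ro
def pose(c,yaw):
    """tool pose gripping a level sieve with underside centre c, sieve x at yaw"""
    x=np.array([np.cos(yaw),np.sin(yaw),0]);z=np.array([0,0,1.]);u=-.5*x+.866025*z
    g=np.array(c)-.101*x+.086*z
    tz=-u; ty=-(.866025*x+.5*z); tx=np.cross(ty,tz)
    return g+.167*u,np.c_[tx,ty,tz]
def rows(p0,R0,p1,R1,n=None,show=True):
    w=Ro.from_matrix(R0.T@R1).as_rotvec(degrees=True);d=p1-p0
    m=int(max(np.ceil(abs(w).max()/8.5),np.ceil(np.linalg.norm(d)/.048),1)) if n is None else n
    R=R0;st=Ro.from_rotvec(w/m,degrees=True).as_matrix()
    for i in range(m):
        if show:print((R.T@d/m*1000).round(1).tolist(),(w/m).round(2).tolist())
        R=R@st
def cur():
    from plant import robot
    s=robot.read_state();return s,s["tool_pos"],Ro.from_rotvec(s["orientation"]).as_matrix()
def sieve(p,R):
    """sieve pose if held nominally"""
    x=-(R[:,1]*.866025-R[:,2]*.5); u=-R[:,2]; z=R[:,2]*-.866025-R[:,1]*.5
    g=p-.167*u; return g+.101*x-.086*z, np.degrees(np.arctan2(x[1],x[0])), np.degrees(np.arccos(min(1,z[2])))
E
python3 - <<'E'
from h import *
c=dict(np.load("top0.npz"));P=pts(c)
hsv=cv2.cvtColor(c["color"],cv2.COLOR_RGB2HSV);v,u=np.mgrid[:400,:640]
m=(u>365)&(u<480)&(v>180)&(v<290)&(P[...,2]<.012)&(hsv[...,0]<25)&(hsv[...,1]>110)
print(rect(m,c,.004))
k=max(cv2.findContours(m.astype(np.uint8),0,1)[0],key=cv2.contourArea)
h=cv2.convexHull(k);a=cv2.approxPolyDP(h,4,True)[:,0];print(a.tolist(),ray(c,a,.004).round(3).tolist())
tb=(u>170)&(u<290)&(v>155)&(v<270)&(P[...,2]>.025)&(P[...,2]<.045);print("tray",rect(tb,c,.035))
s,p,R=cur();p1,R1=pose([.531,-.254,.004],np.radians(-109.4))
a=p1-.12*R1[:,2];print(p,p1,a,R1.round(3))
rows(p,R,a+[0,0,.05],R1)
E
```

```text
[array([ 497.3, -268.9]), array([240.6, 220.2]), np.float64(75.3)]
[[413, 193], [470, 207], [455, 284], [370, 263], [378, 226]] [[0.613, -0.254, 0.004], [0.571, -0.411, 0.004], [0.363, -0.355, 0.004], [0.424, -0.127, 0.004], [0.524, -0.153, 0.004]]
tray [array([568.3, 244.2]), array([251.1, 230.2]), np.float64(85.4)]
[ 0.20952526 -0.56200865  0.40378642] [ 0.59228373 -0.07997542  0.23462618] [ 0.6122134  -0.02338206  0.33854918] [[-0.943  0.288 -0.166]
 [ 0.332  0.817 -0.472]
 [ 0.    -0.5   -0.866]]
[33.3, -21.4, 0.9] [0.78, -2.15, -8.01]
[35.9, -16.6, -0.1] [0.78, -2.15, -8.01]
[37.9, -11.4, -1.3] [0.78, -2.15, -8.01]
[39.0, -6.1, -2.6] [0.78, -2.15, -8.01]
[39.4, -0.6, -4.1] [0.78, -2.15, -8.01]
[38.9, 4.8, -5.6] [0.78, -2.15, -8.01]
[37.6, 10.1, -7.1] [0.78, -2.15, -8.01]
[35.5, 15.1, -8.7] [0.78, -2.15, -8.01]
[32.8, 19.7, -10.2] [0.78, -2.15, -8.01]
[29.3, 23.9, -11.6] [0.78, -2.15, -8.01]
[25.2, 27.6, -13.0] [0.78, -2.15, -8.01]
[20.6, 30.6, -14.3] [0.78, -2.15, -8.01]
[15.6, 32.9, -15.4] [0.78, -2.15, -8.01]
[10.3, 34.5, -16.3] [0.78, -2.15, -8.01]
[4.8, 35.4, -17.1] [0.78, -2.15, -8.01]
[-0.8, 35.4, -17.6] [0.78, -2.15, -8.01]
[-6.4, 34.7, -18.0] [0.78, -2.15, -8.01]
```

Request:
{"api": "drive_tool", "payload": {"moves": [93,33,-21,1,0.8,-2.15,-8,93,36,-17,0,0.8,-2.15,-8,93,38,-11,-1,0.8,-2.15,-8,93,39,-6,-3,0.8,-2.15,-8,93,39,-1,-4,0.8,-2.15,-8,93,39,5,-6,0.8,-2.15,-8,93,38,10,-7,0.8,-2.15,-8,93,36,15,-9,0.8,-2.15,-8], "grip_force": 55}}

```text
t: 0.9
tool_pos: [0.3999, -0.3068, 0.3974]
orientation: [-2.245, -2.068, 0.462]
force: [0.3, 0.2, -0.6]
opening: 0.0927
gripper_force: 0.0
```

Request:
{"api": "drive_tool", "payload": {"moves": [93,33,20,-10,0.8,-2.15,-8,93,29,24,-12,0.8,-2.15,-8,93,25,28,-13,0.8,-2.15,-8,93,21,31,-14,0.8,-2.15,-8,93,16,33,-15,0.8,-2.15,-8,93,10,34,-16,0.8,-2.15,-8,93,5,35,-17,0.8,-2.15,-8,93,-1,35,-18,0.8,-2.15,-8]}}

```text
t: 1.7
tool_pos: [0.59, -0.0542, 0.389]
orientation: [-0.707, -2.869, 0.762]
force: [0.2, -0.1, 0.4]
opening: 0.0928
gripper_force: 0.0
```

Run:
```python
from h import *
s,p,R=cur();p1,R1=pose([.531,-.254,.004],np.radians(-109.4))
a=p1-.12*R1[:,2]+[0,0,.02];print(p,s["q"].round(2),s["dq"].round(2))
rows(p,R,a,R1)
```

```text
[ 0.59001247 -0.05423312  0.38899064] [-0.03  0.23  1.45 -0.47  1.66 -1.11] [ 0.61  0.54 -0.58 -0.19  0.04 -0.88]
[-2.3, 23.9, 4.1] [0.28, -1.18, -3.84]
[-3.9, 23.7, 4.1] [0.28, -1.18, -3.84]
```

Request:
{"api": "drive_tool", "payload": {"moves": [93,-6,35,0,0.8,-2.15,-8,93,0,0,0,0,0,0,93,0,0,0,0,0,0]}}

```text
t: 2.0
tool_pos: [0.6092, -0.0311, 0.3715]
orientation: [-0.498, -2.903, 0.782]
force: [-0.2, 0.6, 0.2]
opening: 0.0932
gripper_force: 0.0
```

Run:
```python
from h import *
s,p,R=cur();p1,R1=pose([.531,-.254,.004],np.radians(-109.4))
print(p,s["q"].round(2),s["dq"].round(2))
rows(p,R,p1-.06*R1[:,2],R1);rows(p,R,p1,R1,1)
```

```text
[ 0.60915422 -0.03114092  0.37153257] [ 0.01  0.28  1.42 -0.49  1.63 -1.2 ] [-0.03 -0.03 -0.   -0.01  0.01  0.01]
[-0.4, 12.0, 42.2] [-0.11, -0.18, 0.01]
[-0.3, 11.9, 42.2] [-0.11, -0.18, 0.01]
[-1.2, 24.3, 144.3] [-0.22, -0.37, 0.02]
```

Request:
{"api": "drive_tool", "payload": {"moves": [70,-1,24,20,-0.2,-0.4,0,70,0,0,40,0,0,0,70,0,0,24,0,0,0,70,0,0,0,0,0,0,70,0,0,0,0,0,0]}}

```text
t: 2.5
tool_pos: [0.603, -0.0532, 0.289]
orientation: [-0.502, -2.912, 0.78]
force: [0.6, 0.0, 1.0]
opening: 0.0703
gripper_force: 0.0
```

Run:
```python
from h import *
from plant import robot
s,p,R=cur();p1,R1=pose([.531,-.254,.004],np.radians(-109.4))
print(p);rows(p,R,p1,R1,1)
a=[cv2.resize(robot.read_camera(n)["color"][y:y+200,x:x+200,::-1],(400,400),interpolation=2) for n,x,y in(("top",320,120),("side",200,160))]
cv2.imwrite("pics/a1.png",np.hstack(a))
```

```text
[ 0.60304218 -0.05318812  0.28900075]
[1.3, 2.2, 61.5] [0.03, 0.08, -0.19]
```

View pics/a1.png

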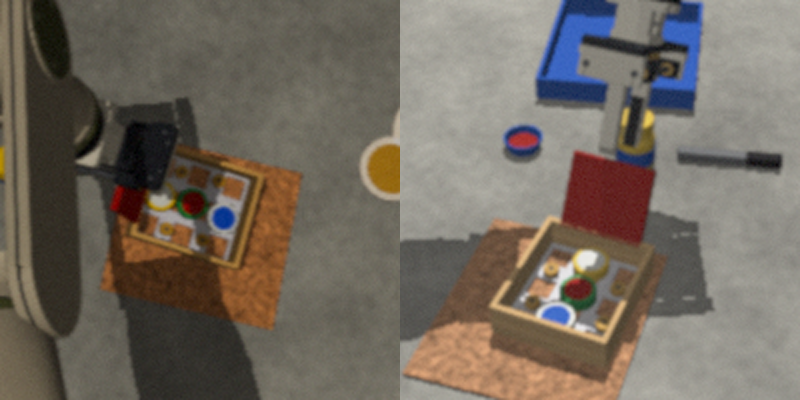

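The crops show the fingers just above the red plate, at about (610,150) in the right crop, centred on it and straddling it. The sieve has not moved, so I'll descend and close.

Request:
{"api": "drive_tool", "payload": {"moves": [70,1,2,30,0,0,0,70,0,0,31,0,0,-0.2,70,0,0,0,0,0,0,40,0,0,0,0,0,0,20,0,0,0,0,0,0,12,0,0,0,0,0,0,0,0,0,0,0,0,0,0,0,0,0,0,0], "grip_force": 30}}

```text
invalid input at $.moves: expected a multiple of 7 numbers
```

Request:
{"api": "drive_tool", "payload": {"moves": [0,0,0,0,0,0,0,0,0,0,0,0,0,0,0,0,0,0,0,0,0], "grip_force": 60}}

```text
t: 2.9
tool_pos: [0.6036, -0.0519, 0.2888]
orientation: [-0.498, -2.914, 0.78]
force: [0.5, -0.3, -0.0]
opening: 0.0506
gripper_force: 0.0
```

Run:
```python
from h import *
from plant import robot
s,p,R=cur();p1,R1=pose([.531,-.254,.004],np.radians(-109.4))
print(s);rows(p,R,p1,R1,1);print(sieve(p,R))
rows(p,R,p+[0,0,.05],R)
```

```text
{'t': 2.9, 'q': array([-0.02014928,  0.32892198,  1.52321973, -0.49745184,  1.4771131 ,
       -1.15734047]), 'dq': array([-0.00060002,  0.00509679,  0.00633574, -0.00024109, -0.00141909,
       -0.00049267]), 'joint_torque': array([-4.71259828e-02, -6.19482565e+01, -4.51086330e+01, -3.18298794e+00,
        1.45091057e+00, -3.74535285e-02]), 'tool_pos': array([ 0.60355463, -0.0518837 ,  0.28876958]), 'orientation': array([-0.49813523, -2.91447458,  0.78026553]), 'force': array([ 0.46881959, -0.2703209 , -0.02698037]), 'wrist_torque': array([ 0.25836337, -0.27839364, -0.03565446]), 'gripper_force': 0.0, 'opening': 0.05064821059355069}
[1.5, 0.8, 62.0] [0.06, 0.19, -0.05]
(array([ 0.54324289, -0.22600499,  0.05796022]), np.float64(-109.34648026277026), np.float64(0.20694068382582506))
[-0.1, -12.5, -21.7] [0.0, 0.0, 0.0]
[-0.1, -12.5, -21.7] [0.0, 0.0, 0.0]
```

The first call was refused because of a miscounted list. The fingers started closing in the air, so I'll reopen them and redo it.

Request:
{"api": "drive_tool", "payload": {"moves": [70,0,0,0,0,0,0,70,0,0,0,0,0,0,70,1,1,30,0,0.2,0,70,0,0,32,0,0,0,70,0,0,0,0,0,0,30,0,0,0,0,0,0,20,0,0,0,0,0,0], "grip_force": 20}}

```text
t: 3.6
tool_pos: [0.5932, -0.0799, 0.2355]
orientation: [-0.5, -2.912, 0.779]
force: [0.1, 0.6, 1.1]
opening: 0.0585
gripper_force: 0.0
```

Run:
```python
from h import *
s,p,R=cur();p1,R1=pose([.531,-.254,.004],np.radians(-109.4))
print(s["opening"],s["force"]);rows(p,R,p1,R1,1)
```

```text
0.05846970729714099 [0.0514257  0.60666956 1.07615512]
[0.9, 0.1, 1.0] [0.06, 0.04, -0.08]
```

Request:
{"api": "drive_tool", "payload": {"moves": [14,0,0,0,0,0,0,14,0,0,0,0,0,0,14,0,0,0,0,0,0,14,0,0,0,0,0,0,0,0,0,0,0,0,0,0,0,0,0,0,0,0,0,0,0,0,0,0,0]}}

```text
t: 4.3
tool_pos: [0.5923, -0.0804, 0.2338]
orientation: [-0.499, -2.91, 0.779]
force: [1.2, -1.2, 1.8]
opening: 0.0101
gripper_force: 20.0
```

Request:
{"api": "drive_tool", "payload": {"moves": [0,0,0,0,0,0,0,0,0,0,0,0,0,0,0,0,0,0,0,0,0], "grip_force": 60}}

```text
t: 4.6
tool_pos: [0.5923, -0.0804, 0.2338]
orientation: [-0.499, -2.91, 0.779]
force: [-0.1, -1.8, 1.6]
opening: 0.0097
gripper_force: 60.0
```

Request:
{"api": "drive_tool", "payload": {"moves": [0,0,-2.5,-4.3,0,0,0,0,0,-5,-8.7,0,0,0,0,0,-10,-17.3,0,0,0,0,0,-10,-17.3,0,0,0,0,0,-10,-17.3,0,0,0,0,0,-5,-8.7,0,0,0,0,0,0,0,0,0,0,0,0,0,0,0,0,0]}}

```text
t: 5.4
tool_pos: [0.5923, -0.0802, 0.3187]
orientation: [-0.499, -2.91, 0.778]
force: [-0.5, -0.8, -4.8]
opening: 0.0096
gripper_force: 60.0
```

Run:
```python
from h import *
from plant import robot
s,p,R=cur()
print(s["opening"],s["force"],s["wrist_torque"],sieve(p,R))
c=robot.read_camera("side")
cv2.imwrite("pics/a2.png",cv2.resize(c["color"][140:340,180:400,::-1],(660,600),interpolation=2))
P=pts(c);v,u=np.mgrid[:400,:640]
p1,R1=pose([.567,.244,.07],np.radians(-100))
print(p,p1);rows(p,R,p1,R1,18)
```

```text
0.009579650053934258 [-0.48665114 -0.77850132 -4.81436179] [ 0.85644225 -0.40856777  0.0219466 ] (array([ 0.53076882, -0.25388949,  0.08788697]), np.float64(-109.46659613821888), np.float64(0.08824990325906812))
[ 0.59230303 -0.08023074  0.31872213] [0.59903809 0.42569703 0.30062617]
[9.0, 23.6, -12.4] [0.0, -0.26, -0.45]
[8.8, 23.6, -12.5] [0.0, -0.26, -0.45]
[8.5, 23.7, -12.5] [0.0, -0.26, -0.45]
[8.3, 23.8, -12.5] [0.0, -0.26, -0.45]
[8.0, 23.8, -12.6] [0.0, -0.26, -0.45]
[7.8, 23.9, -12.6] [0.0, -0.26, -0.45]
[7.5, 24.0, -12.6] [0.0, -0.26, -0.45]
[7.3, 24.0, -12.7] [0.0, -0.26, -0.45]
[7.0, 24.1, -12.7] [0.0, -0.26, -0.45]
[6.8, 24.1, -12.8] [0.0, -0.26, -0.45]
[6.5, 24.2, -12.8] [0.0, -0.26, -0.45]
[6.3, 24.2, -12.8] [0.0, -0.26, -0.45]
[6.0, 24.3, -12.8] [0.0, -0.26, -0.45]
[5.8, 24.3, -12.9] [0.0, -0.26, -0.45]
[5.5, 24.4, -12.9] [0.0, -0.26, -0.45]
[5.3, 24.4, -12.9] [0.0, -0.26, -0.45]
[5.0, 24.5, -13.0] [0.0, -0.26, -0.45]
[4.8, 24.5, -13.0] [0.0, -0.26, -0.45]
```

View pics/a2.png

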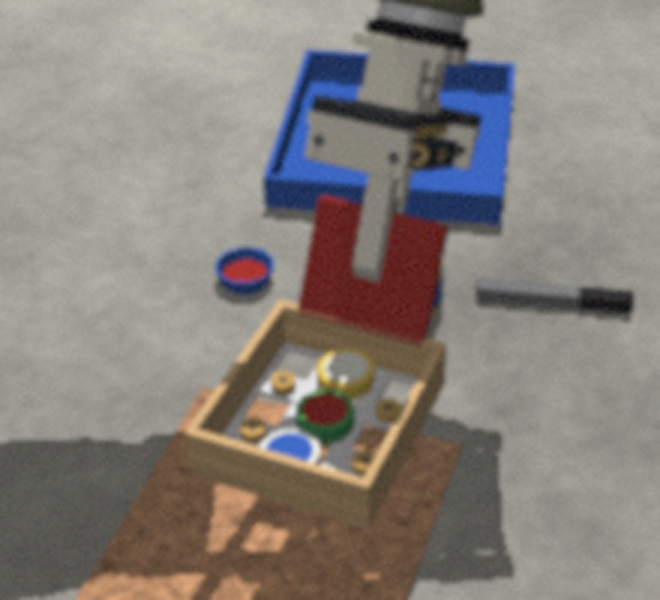

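The sieve is held level with 4 discs and 3 caps aboard: discs at about (283,380), (252,430), (388,408) and (362,465). I'll lift higher to clear the jar, then carry it over gently.

Request:
{"api": "drive_tool", "payload": {"moves": [0,0,-5,-8.7,0,0,0,0,0,-10,-17.3,0,0,0,0,0,-5,-8.7,0,0,0,0,2.1,6.7,-3.9,0,0,0,0,4.2,13.4,-7.7,0,0,0,0,6.3,20,-11.6,0,0,0,0,6.3,20,-11.6,0,0,0,0,6.3,20,-11.6,0,0,0]}}

```text
t: 6.25
tool_pos: [0.5991, 0.0175, 0.3576]
orientation: [-0.497, -2.909, 0.778]
force: [0.4, 0.9, -4.2]
opening: 0.0097
gripper_force: 60.0
```

Request:
{"api": "drive_tool", "payload": {"moves": [0,6.3,20,-11.6,0,0,0,0,6.3,20,-11.6,0,0,0,0,6.3,20,-11.6,0,0,0,0,6.3,20,-11.6,0,0,0,0,6.3,20,-11.6,0,0,0,0,6.3,20,-11.6,0,0,0,0,6.3,20,-11.6,0,0,0,0,6.3,20,-11.6,0,0,0]}}

```text
t: 7.05
tool_pos: [0.6129, 0.2089, 0.358]
orientation: [-0.496, -2.909, 0.78]
force: [0.4, 0.0, -3.2]
opening: 0.0097
gripper_force: 60.0
```

Request:
{"api": "drive_tool", "payload": {"moves": [0,6.3,20,-11.6,0,0,0,0,6.3,20,-11.6,0,0,0,0,6.3,20,-11.6,0,0,0,0,6.3,20,-11.6,0,0,0,0,4.2,13.4,-7.7,0,0,0,0,2.1,6.7,-3.9,0,0,0,0,0,0,0,0,0,0,0,0,0,0,0,0,0]}}

```text
t: 7.85
tool_pos: [0.6223, 0.3261, 0.3591]
orientation: [-0.498, -2.909, 0.78]
force: [0.6, -0.7, -3.7]
opening: 0.0098
gripper_force: 60.0
```

Run:
```python
from h import *
s,p,R=cur();print(s["q"].round(2),s["force"].round(1),p,sieve(p,R));rows(p,R,*pose([.567,.244,.06],np.radians(-109.4)),1)
```

```text
[ 0.5   0.65  0.96 -0.36  1.91 -0.79] [ 0.6 -0.7 -3.7] [0.6222626  0.32605883 0.35909294] (array([0.56051714, 0.15208543, 0.12855131]), np.float64(-109.45147960207393), np.float64(0.08974320689359933))
[24.9, 111.1, 14.9] [-0.03, -0.09, -0.01]
```

Request:
{"api": "drive_tool", "payload": {"moves": [0,2,8,1,0,0,0,0,3,15,2,0,0,0,0,5,22,3,0,0,0,0,5,22,3,0,0,0,0,5,22,3,0,0,0,0,3,14,2,0,0,0,0,2,8,1,0,0,0,0,0,0,0,0,0,0]}}

```text
t: 8.65
tool_pos: [0.6279, 0.4189, 0.2894]
orientation: [-0.497, -2.908, 0.78]
force: [0.0, 0.1, -4.3]
opening: 0.0097
gripper_force: 60.0
```

Run:
```python
from h import *
from plant import robot
s,p,R=cur();print(s["q"].round(2),p,sieve(p,R))
a=[]
for n,x,y in(("top",160,130),("side",210,60)):
    c=robot.read_camera(n);a.append(cv2.resize(c["color"][y:y+170,x:x+170,::-1],(400,400),interpolation=2))
cv2.imwrite("pics/a3.png",np.hstack(a))
```

```text
[ 0.6   0.88  0.76 -0.32  1.92 -0.68] [0.62788    0.41890657 0.28935101] (array([0.56596934, 0.24485538, 0.05891243]), np.float64(-109.41380394378997), np.float64(0.15338664543247585))
```

View pics/a3.png

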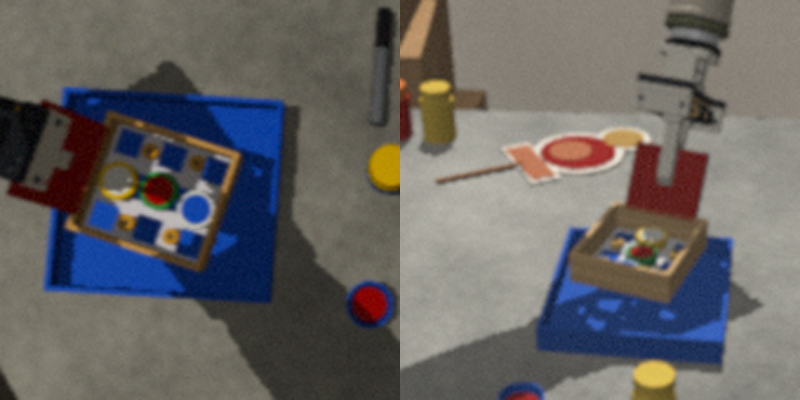

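The sieve is over the tray, with all discs still on the floor webs at (150,150), (197,163), (127,222) and (172,237). I'll shake along tool x, which is the sieve's y.

Request:
{"api": "drive_tool", "payload": {"moves": [0,14,0,0,0,0,0,0,-28,0,0,0,0,0,0,28,0,0,0,0,0,0,-28,0,0,0,0,0,0,28,0,0,0,0,0,0,-28,0,0,0,0,0,0,14,0,0,0,0,0,0,0,0,0,0,0,0]}}

```text
t: 9.55
tool_pos: [0.6282, 0.4176, 0.2918]
orientation: [-0.5, -2.909, 0.778]
force: [-0.1, 0.3, -2.5]
opening: 0.0099
gripper_force: 60.0
```

```bash
cat > look.py <<'E'
from h import *
from plant import robot
import sys
s,p,R=cur();print(s["opening"],s["force"].round(1),s["wrist_torque"].round(2),p,sieve(p,R))
a=[]
for n,x,y in(("top",160,130),("side",210,60)):
    c=robot.read_camera(n);a.append(cv2.resize(c["color"][y:y+170,x:x+170,::-1],(400,400),interpolation=2))
    if n=="top":
        P=pts(c);v,u=np.mgrid[:400,:640];zr=sieve(p,R)[0][2]+.04
        hsv=cv2.cvtColor(c["color"],cv2.COLOR_RGB2HSV);b=(u>170)&(u<300)&(v>155)&(v<270)
        m=b&(P[...,2]>zr-.012)&(P[...,2]<zr+.012)&~(((hsv[...,0]<6)|(hsv[...,0]>172))&(hsv[...,1]>150))
        print("rim",rect(m,c,zr))
        ox,oy=np.where(b.any())and(0,0)
cv2.imwrite(f"pics/{sys.argv[1]}.png",np.hstack(a))
E
python3 look.py a4
```

```text
0.009850862534028218 [-0.1  0.3 -2.5] [ 0.86 -0.37 -0.06] [0.62816319 0.41764727 0.29176479] (array([0.5663239 , 0.24397294, 0.0610229 ]), np.float64(-109.51031632142585), np.float64(0.09284102227152487))
rim [array([567. , 244.3]), array([152.7, 132.2]), np.float64(70.6)]Traceback (most recent call last):
  File "look.py", line 13, in <module>
    ox,oy=np.where(b.any())and(0,0)
          ~~~~~~~~^^^^^^^^^
ValueError: Calling nonzero on 0d arrays is not allowed. Use np.atleast_1d(scalar).nonzero() instead. If the context of this error is of the form `arr[nonzero(cond)]`, just use `arr[cond]`.
```

```bash
sed -i '/ox,oy/d' look.py; python3 look.py a5
```

```text
0.009656628704365766 [ 0.1  0.1 -2.7] [ 0.78 -0.4  -0.08] [0.62847538 0.4177641  0.29260558] (array([0.56702852, 0.24418632, 0.06168628]), np.float64(-109.48005540900638), np.float64(0.10355266190199719))
rim [array([567.6, 243.9]), array([152.5, 132.2]), np.float64(70.7)]
```

View pics/a5.png

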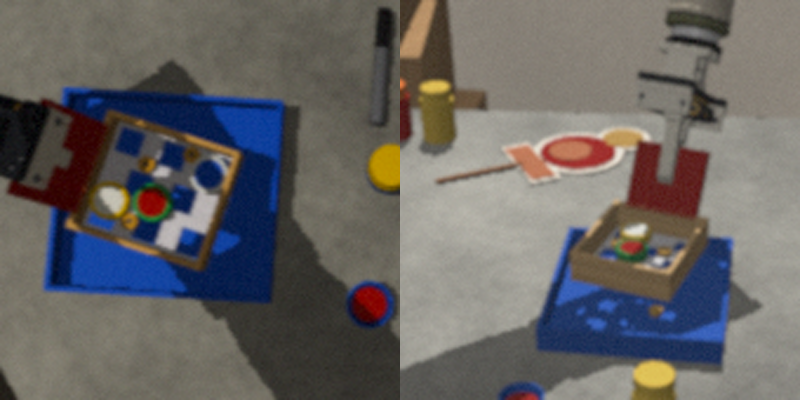

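One disc has dropped into the tray, visible at (655,311) on the right. About three are left, at (148,163), (190,155) and (130,222). The grip hasn't slipped, so I'll shake longer and harder.

Request:
{"api": "drive_tool", "payload": {"moves": [0,18,0,0,0,0,0,0,-36,0,0,0,0,0,0,36,0,0,0,0,0,0,-36,0,0,0,0,0,0,36,0,0,0,0,0,0,-36,0,0,0,0,0,0,36,0,0,0,0,0,0,-36,0,0,0,0,0]}}

```text
t: 10.5
tool_pos: [0.6374, 0.4141, 0.2818]
orientation: [-0.481, -2.892, 0.793]
force: [-0.5, 0.9, -4.6]
opening: 0.0099
gripper_force: 60.0
```

Request:
{"api": "drive_tool", "payload": {"moves": [0,36,0,0,0,0,0,0,-36,0,0,0,0,0,0,36,0,0,0,0,0,0,-36,0,0,0,0,0,0,36,0,0,0,0,0,0,-36,0,0,0,0,0,0,18,0,0,0,0,0,0,0,0,0,0,0,0]}}

```text
t: 11.3
tool_pos: [0.6278, 0.4184, 0.2907]
orientation: [-0.498, -2.909, 0.779]
force: [-0.4, 0.1, -2.4]
opening: 0.0099
gripper_force: 60.0
```

```bash
python3 look.py a6
```

```text
0.00985773596228978 [-0.4  0.1 -2.4] [ 0.7  -0.37 -0.05] [0.62778521 0.41839362 0.29069007] (array([0.56585944, 0.24453683, 0.06010884]), np.float64(-109.44786451561579), np.float64(0.13550007036441558))
rim [array([566.5, 244.7]), array([152.6, 132.1]), np.float64(70.8)]
```

View pics/a6.png

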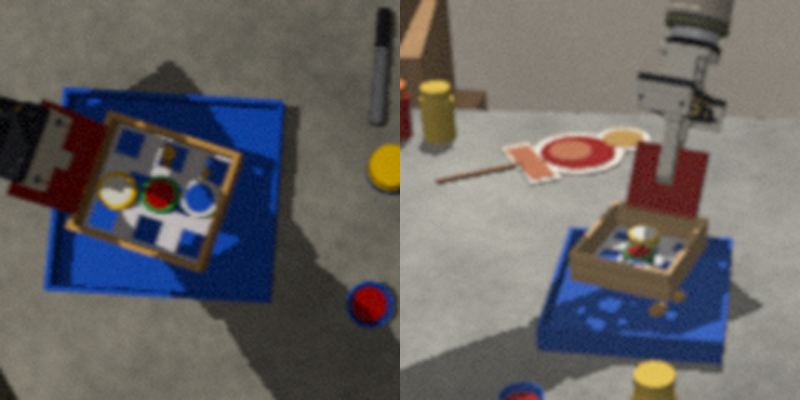

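Two discs are in the tray, at (655,311) and (678,297). Two may still be in the sieve or seen through its openings, at (168,155) and (205,172). I'll use strokes with pauses.

Request:
{"api": "drive_tool", "payload": {"moves": [0,22,0,0,0,0,0,0,-44,0,0,0,0,0,0,0,0,0,0,0,0,0,44,0,0,0,0,0,0,0,0,0,0,0,0,0,-44,0,0,0,0,0,0,44,0,0,0,0,0,0,-44,0,0,0,0,0]}}

```text
t: 12.2
tool_pos: [0.6376, 0.4127, 0.2767]
orientation: [-0.474, -2.882, 0.802]
force: [-1.4, 1.3, -5.9]
opening: 0.0097
gripper_force: 60.0
```

Request:
{"api": "drive_tool", "payload": {"moves": [0,0,0,0,0,0,0,0,44,0,0,0,0,0,0,-44,0,0,0,0,0,0,44,0,0,0,0,0,0,0,0,0,0,0,0,0,-44,0,0,0,0,0,0,22,0,0,0,0,0,0,0,0,0,0,0,0]}}

```text
t: 13.0
tool_pos: [0.6283, 0.4189, 0.2924]
orientation: [-0.499, -2.911, 0.776]
force: [-0.3, 0.6, -3.6]
opening: 0.0096
gripper_force: 60.0
```

```bash
python3 look.py a7
python3 - <<'E'
from h import *
from plant import robot
for n in("top","side"):
    c=robot.read_camera(n);P=pts(c);hsv=cv2.cvtColor(c["color"],cv2.COLOR_RGB2HSV)
    v,u=np.mgrid[:400,:640]
    m=((hsv[...,0]>8)&(hsv[...,0]<28)&(hsv[...,1]>90)).astype(np.uint8)
    b=(u>170)&(u<290)&(v>155)&(v<270) if n=="top" else (u>260)&(u<360)&(v>120)&(v<218)
    k,l,st,ce=cv2.connectedComponentsWithStats(m*b.astype(np.uint8))
    for i in range(1,k):
        if st[i,4]>4:print(n,ce[i].round(0),st[i,2:5],"z",np.median(P[...,2][l==i]).round(3), "sat",hsv[...,1][l==i].mean().round(0))
E
```

```text
0.009556948628581747 [-0.3  0.6 -3.6] [ 0.7  -0.37  0.  ] [0.62834799 0.41891666 0.29237591] (array([0.56701323, 0.24551046, 0.06129794]), np.float64(-109.44275829626693), np.float64(0.1512505733146692))
rim [array([567.7, 246. ]), array([153.4, 132.2]), np.float64(70.8)]
top [224. 206.] [ 75  67 779] z 0.102 sat 151.0
top [226. 198.] [ 8 13 20] z 0.083 sat 200.0
top [234. 196.] [4 7 7] z 0.083 sat 200.0
side [282. 123.] [16  6 79] z 0.007 sat 135.0
side [304. 121.] [13  1 13] z 0.006 sat 124.0
side [266. 129.] [ 14  14 110] z 0.006 sat 127.0
side [312. 166.] [ 57  42 957] z 0.092 sat 100.0
side [319. 191.] [ 6  4 19] z 0.02 sat 118.0
side [318. 215.] [18  5 71] z 0.075 sat 143.0
```

View pics/a7.png

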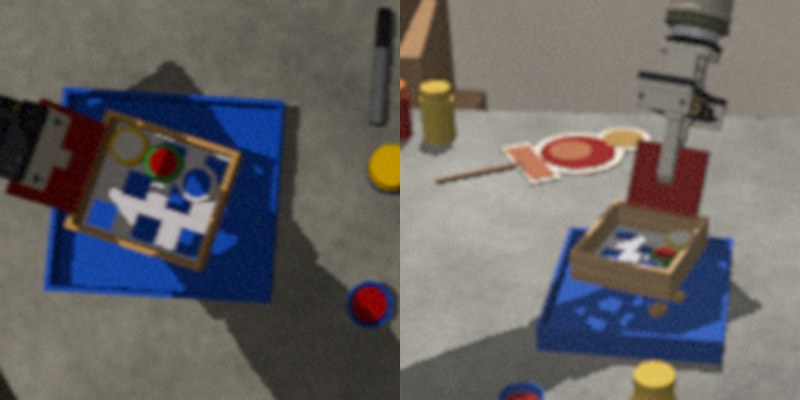

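No discs are visible in the sieve now, and all three caps are still in it. I'll raise the sieve to see the tray beneath and count.

Request:
{"api": "drive_tool", "payload": {"moves": [0,0,-5,-8.7,0,0,0,0,0,-10,-17.3,0,0,0,0,0,-12.5,-21.7,0,0,0,0,0,-12.5,-21.7,0,0,0,0,0,-12.5,-21.7,0,0,0,0,0,-12.5,-21.7,0,0,0,0,0,-7.5,-13,0,0,0,0,0,0,0,0,0,0]}}

```text
t: 14.0
tool_pos: [0.6284, 0.4178, 0.4433]
orientation: [-0.503, -2.917, 0.772]
force: [0.1, -0.0, -2.8]
opening: 0.0095
gripper_force: 60.0
```

```bash
cat > tray.py <<'E'
from h import *
from plant import robot
s,p,R=cur();print(sieve(p,R),s["q"].round(2))
c=robot.read_camera("side");P=pts(c);hsv=cv2.cvtColor(c["color"],cv2.COLOR_RGB2HSV)
m=((hsv[...,0]>8)&(hsv[...,0]<30)&(hsv[...,1]>60)&(P[...,2]<.05)).astype(np.uint8)
b=np.zeros_like(m);b[150:216,265:356]=1
k,l,st,ce=cv2.connectedComponentsWithStats(m*b)
a=np.radians(85.4-180);ex=np.array([np.cos(a),np.sin(a)]);ey=np.array([-ex[1],ex[0]])
for i in range(1,k):
    if st[i,4]>4:
        w=ray(c,ce[i],.013)[0];q=w[:2]-[.568,.244]
        print(ce[i].round(0),st[i,2:5],"tray xy",(q@ex).round(3),(q@ey).round(3),"z",np.median(P[...,2][l==i]).round(3))
t=robot.read_camera("top")
cv2.imwrite("pics/a8.png",np.hstack([cv2.resize(c["color"][60:220,230:390,::-1],(400,400)),cv2.resize(t["color"][110:280,150:320,::-1],(400,400))]))
E
python3 tray.py
```

```text
(array([0.56833925, 0.24508466, 0.21132085]), np.float64(-109.48871204101161), np.float64(0.48117815972064965)) [ 0.59  0.84  0.54 -0.36  2.16 -0.78]
[325. 185.] [10  6 33] tray xy -0.009 0.041 z 0.015
[319. 191.] [ 6  5 25] tray xy 0.029 0.025 z 0.019
[318. 214.] [17  3 20] tray xy 0.145 0.034 z 0.0
```

View pics/a8.png

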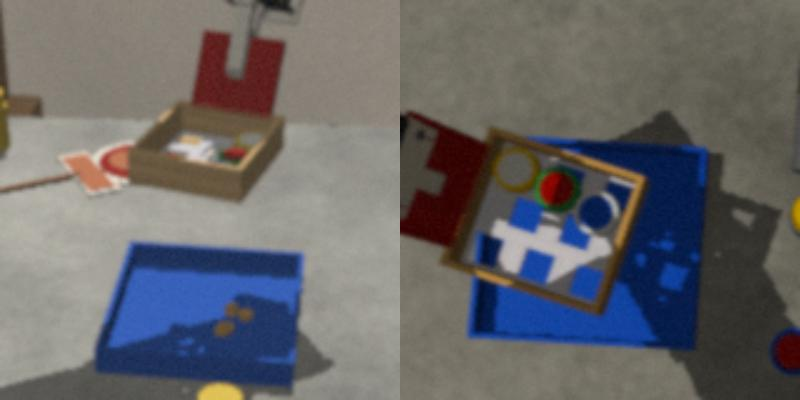

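Run:
```python
from h import *
from plant import robot
s,p,R=cur();o,yaw,_=sieve(p,R)
out=[]
A=np.radians(yaw);X=np.array([np.cos(A),np.sin(A)]);Y=np.array([-X[1],X[0]])
for n,crops in(("top",[(165,158,90,90)]),("side",[(275,98,75,60),(265,150,95,70)])):
    cs=[robot.read_camera(n) for _ in range(8)];c=cs[0]
    col=np.mean([k["color"].astype(float) for k in cs],0)
    c["depth"]=np.median([k["depth"] for k in cs],0)
    P=pts(c);q=P[...,:2]-o[:2];sx=q@X;sy=q@Y;h=(P[...,2]-o[2])*1000
    if n=="top":
        ins=(abs(sx)<.066)&(abs(sy)<.058)
        print("height map mm, rows sx(-66..66) cols sy")
        for a in np.arange(-66,66,6):
            print(int(a),[int(np.median(h[g])) if (g:=ins&(sx*1e3>=a)&(sx*1e3<a+6)&(sy*1e3>=b)&(sy*1e3<b+6)).any() else None for b in np.arange(-60,60,6)])
    for x,y,w,hh in crops:
        im=255*(col[y:y+hh,x:x+w,::-1]/255)**.55
        out.append(cv2.resize(im,(390,int(390*hh/w)) if n=="top" else (390,290),interpolation=cv2.INTER_CUBIC))
l=np.zeros((580,390,3));l[:out[0].shape[0]]=out[0]
cv2.imwrite("pics/a9.png",np.clip(np.hstack([l,np.vstack(out[1:])]),0,255))
```

```text
height map mm, rows sx(-66..66) cols sy
-66 [-97, -98, -99, 0, 191, 191, 191, 191, 191, 191, 191, 191, 190, 192, 193, 192, 18, 17, 4, 4]
-60 [-198, -199, -200, -200, -199, 94, 4, 4, 4, 5, 4, 4, 5, 184, 18, 19, 18, 18, 17, 4]
-54 [-98, -200, -200, -199, -200, 3, 3, 3, 4, 3, 3, 3, 3, 17, 17, 18, 18, 18, 18, 17]
-48 [-97, -199, -200, -199, -200, 3, 3, 3, 4, 3, 3, 3, 3, 18, 18, 18, 18, 18, 18, 17]
-42 [-198, -200, -200, -200, -199, 2, 4, 3, 3, 3, 2, 3, 3, 18, 18, 18, 18, 18, 18, 16]
-36 [3, 3, 3, 3, 3, 3, 3, 3, -199, -200, -200, -200, -98, 7, 18, 18, 18, 18, 17, 3]
-30 [4, 3, 3, 3, 3, 4, 3, 3, -199, -199, -200, -200, 2, 4, 14, 17, 17, 13, 4, 3]
-24 [3, 3, 3, 3, 4, 4, 3, 3, -199, -200, -198, -199, 3, 17, 17, 17, 18, 4, 3, 3]
-18 [3, 3, 3, 3, 3, 4, 3, 3, -199, -199, -200, -199, 17, 17, 18, 18, 18, 17, 4, 3]
-12 [4, -98, None, None, None, 3, 3, 4, 3, -98, 3, 3, 17, 18, 17, 18, 18, 18, 17, 4]
-6 [-199, -200, -200, -199, -200, 3, 3, 3, 3, 2, 3, 3, 18, 18, 18, 18, 18, 18, 17, 2]
0 [-199, -199, -199, -199, -200, 4, 3, 3, 2, 3, 3, 4, 17, 18, 19, 18, 18, 18, 18, 3]
6 [0, -199, -200, -200, -200, 4
[... 275 characters left out ...]
8, 18, 18, 17, 3, 3, 3]
30 [4, 3, 3, 4, 3, 3, 3, 4, None, None, 17, 18, 19, 18, 18, 18, 18, 4, 3, 3]
36 [3, 2, 2, 3, 0, 2, 3, 3, 4, 4, 17, 18, 18, 18, 18, 17, 18, 0, 1, 3]
42 [-200, -199, -200, -200, -199, -98, 3, 3, 3, 3, 4, 17, 17, 17, 18, 17, 16, -200, -199, -97]
48 [-199, -200, -200, -199, -200, 2, 2, 3, 2, 3, 3, 17, 17, 17, 17, 17, -96, -199, -199, -199]
54 [-198, -200, -200, -199, -198, -199, 3, 3, 3, 3, 3, 3, 9, 16, 12, 6, -200, -200, -200, -199]
60 [-199, -199, -200, -199, -199, -199, -199, -200, -199, -199, -199, -200, -199, -199, -198, -199, -200, -199, -200, -199][ WARN:0@23.202] global loadsave.cpp:1063 imwrite_ Unsupported depth image for selected encoder is fallbacked to CV_8U.
```

View pics/a9.png

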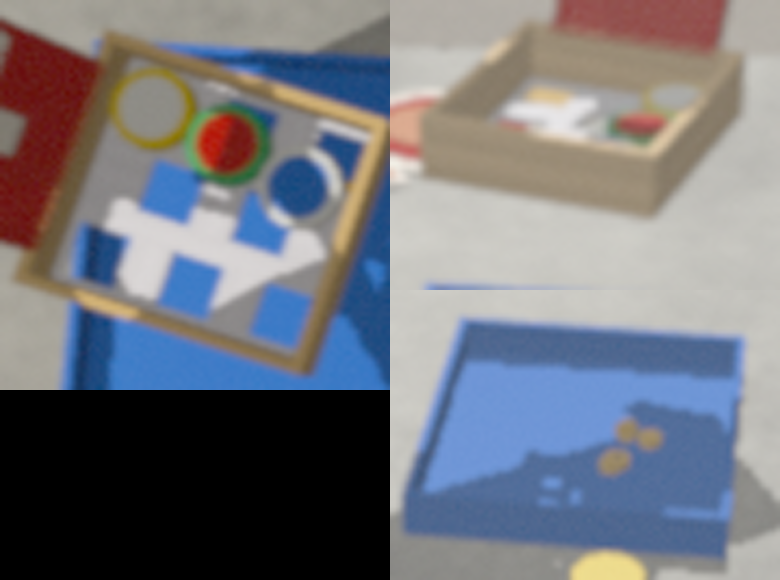

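Run:
```python
from h import *
from plant import robot
cs=[robot.read_camera("side") for _ in range(6)];c=cs[0];c["depth"]=np.median([k["depth"] for k in cs],0)
P=pts(c);a=np.radians(85.4-180);ex=np.array([np.cos(a),np.sin(a)]);ey=np.array([-ex[1],ex[0]])
q=P[...,:2]-[.568,.244];m=(abs(q@ex)<.115)&(abs(q@ey)<.105)&(P[...,2]>.010)&(P[...,2]<.03)
k,l,st,ce=cv2.connectedComponentsWithStats(m.astype(np.uint8))
for i in range(1,k):
    if st[i,4]>8:print(ce[i].round(),st[i,2:5],np.sort(P[...,2][l==i]).round(4)[::max(1,st[i,4]//12)])
```

```text
[324. 185.] [12  7 48] [0.0105 0.0118 0.0131 0.0133 0.0136 0.0138 0.0144 0.0155 0.0174 0.0198
 0.0217 0.0241]
[319. 191.] [ 8  6 35] [0.0104 0.0116 0.0129 0.0146 0.0147 0.0157 0.017  0.0181 0.0192 0.0197
 0.0203 0.0206 0.0209 0.0211 0.0212 0.0215 0.0217 0.0222]
```

The sieve floor has no 11 mm patches, so no discs are left in it. The tray has two flat discs plus a two-high stack (top at about 20 mm), which makes four. I'll carry the sieve back.

Request:
{"api": "drive_tool", "payload": {"moves": [0,-1.8,-6.8,3.9,0,0,0,0,-3.6,-13.5,7.8,0,0,0,0,-5.4,-20.3,11.7,0,0,0,0,-5.4,-20.3,11.7,0,0,0,0,-5.4,-20.3,11.7,0,0,0,0,-5.4,-20.3,11.7,0,0,0,0,-5.4,-20.3,11.7,0,0,0,0,-5.4,-20.3,11.7,0,0,0]}}

```text
t: 16.0
tool_pos: [0.6092, 0.2498, 0.4368]
orientation: [-0.499, -2.91, 0.778]
force: [1.0, 0.3, -2.8]
opening: 0.0097
gripper_force: 60.0
```

Request:
{"api": "drive_tool", "payload": {"moves": [0,-5.4,-20.3,11.7,0,0,0,0,-5.4,-20.3,11.7,0,0,0,0,-5.4,-20.3,11.7,0,0,0,0,-5.4,-20.3,11.7,0,0,0,0,-5.4,-20.3,11.7,0,0,0,0,-5.4,-20.3,11.7,0,0,0,0,-5.4,-20.3,11.7,0,0,0,0,-5.4,-20.3,11.7,0,0,0]}}

```text
t: 16.8
tool_pos: [0.5874, 0.0587, 0.4368]
orientation: [-0.499, -2.91, 0.778]
force: [0.5, -0.4, -2.9]
opening: 0.0096
gripper_force: 60.0
```

Request:
{"api": "drive_tool", "payload": {"moves": [0,-5.4,-20.3,11.7,0,0,0,0,-5.4,-20.3,11.7,0,0,0,0,-5.4,-20.3,11.7,0,0,0,0,-5.4,-20.3,11.7,0,0,0,0,-5.4,-20.3,11.7,0,0,0,0,-3.6,-13.5,7.8,0,0,0,0,-2,-7,4,0,0,0,0,0,0,0,0,0,0]}}

```text
t: 17.6
tool_pos: [0.5714, -0.0846, 0.4366]
orientation: [-0.501, -2.909, 0.778]
force: [0.1, 1.3, -2.7]
opening: 0.0094
gripper_force: 60.0
```

Run:
```python
from h import *
s,p,R=cur();print(s["q"].round(2),sieve(p,R));rows(p,R,*pose([.51,-.262,.03],np.radians(-109.4)),1)
```

```text
[-0.08  0.14  1.47 -0.51  1.67 -1.32] (array([ 0.50958592, -0.25825081,  0.20587695]), np.float64(-109.54075831186185), np.float64(0.08062071320233197))
[-1.1, 85.1, 154.1] [0.05, -0.11, -0.1]
```

Request:
{"api": "drive_tool", "payload": {"moves": [0,0,5,9,0,0,0,0,0,11,20,0,0,0,0,-1,17,31,0,0,0,0,0,17,31,0,0,0,0,0,17,31,0,0,0,0,0,11,20,0,0,0,0,0,7,12,0,0,0,0,0,0,0,0,0,0]}}

```text
t: 18.4
tool_pos: [0.5704, -0.0864, 0.2579]
orientation: [-0.495, -2.906, 0.778]
force: [-1.0, 0.0, -2.8]
opening: 0.0102
gripper_force: 60.0
```

Run:
```python
from h import *
from plant import robot
s,p,R=cur();o=sieve(p,R);print(o);rows(p,R,*pose([.51,-.262,.004],np.radians(-109.4)),1)
c=robot.read_camera("top");P=pts(c);v,u=np.mgrid[:400,:640];zr=o[0][2]+.04
hsv=cv2.cvtColor(c["color"],cv2.COLOR_RGB2HSV)
m=(u>365)&(u<480)&(v>180)&(v<290)&(abs(P[...,2]-zr)<.012)&~(((hsv[...,0]<6)|(hsv[...,0]>172))&(hsv[...,1]>150))
print(rect(m,c,zr))
# rim levelness: plane fit of wooden rim top
e=m&(P[...,2]>zr-.006);A=np.c_[P[e][:,:2]-o[0][:2],np.ones(e.sum())];print(np.linalg.lstsq(A,P[e][:,2],rcond=None)[0].round(4),zr)
```

```text
(array([ 0.5078721 , -0.26003184,  0.02726008]), np.float64(-109.4151305338571), np.float64(0.31099523199461154))
[-1.5, 10.6, 20.7] [-0.01, -0.27, 0.14]
[array([ 508.6, -259.2]), array([151.6, 132.9]), np.float64(70.3)]
[0.0038 0.0122 0.0688] 0.06726007993605618
```

Request:
{"api": "drive_tool", "payload": {"moves": [0,0,4,7,0,0,0,0,0,4,7,0,0,0,0,0,2,3.5,0,0,0,0,0,0.5,0.9,0,0,0,0,0,0,0,0,0,0,0,0,0,0,0,0,0]}}

```text
t: 19.05
tool_pos: [0.5714, -0.0875, 0.2399]
orientation: [-0.499, -2.91, 0.779]
force: [0.4, -0.2, -3.2]
opening: 0.0097
gripper_force: 60.0
```

Request:
{"api": "drive_tool", "payload": {"moves": [0,0,0.7,1.3,0,0,0,0,0,0,0,0,0,0,0,0,0,0,0,0,0]}}

```text
t: 19.35
tool_pos: [0.5712, -0.0875, 0.2381]
orientation: [-0.499, -2.91, 0.779]
force: [-0.5, 0.0, -3.7]
opening: 0.0098
gripper_force: 60.0
```

Run:
```python
from h import *
s,p,R=cur();print(sieve(p,R),s["force"],s["wrist_torque"])
```

```text
(array([ 0.50963571, -0.26122045,  0.00735068]), np.float64(-109.46744209950991), np.float64(0.07442646248096275)) [-0.54591509  0.03994604 -3.67647905] [ 0.70546704 -0.33224697  0.00114123]
```

Request:
{"api": "drive_tool", "payload": {"moves": [0,0,1,1.7,0,0,0,0,0,0.5,0.9,0,0,0,0,0,0.3,0.5,0,0,0,0,0,0,0,0,0,0,0,0,0,0,0,0,0]}}

```text
t: 19.85
tool_pos: [0.5712, -0.0874, 0.2344]
orientation: [-0.499, -2.91, 0.779]
force: [-0.3, 0.6, -3.1]
opening: 0.0099
gripper_force: 60.0
```

Request:
{"api": "drive_tool", "payload": {"moves": [0,0,0.4,0.7,0,0,0,0,0,0,0,0,0,0,0,0,0,0,0,0,0]}}

```text
t: 20.15
tool_pos: [0.5713, -0.0875, 0.2339]
orientation: [-0.499, -2.91, 0.779]
force: [1.2, 0.4, -0.2]
opening: 0.01
gripper_force: 60.0
```

Contact: the load is now off the wrist. I'll release.

Request:
{"api": "drive_tool", "payload": {"moves": [0,0,0,0,0,0,0,0,0,0,0,0,0,0,16,0,0,0,0,0,0,25,0,0,0,0,0,0,40,0,0,0,0,0,0,40,0,0,0,0,0,0,40,0,0,0,0,0,0], "grip_force": 10}}

```text
t: 20.85
tool_pos: [0.5712, -0.0875, 0.2337]
orientation: [-0.499, -2.91, 0.779]
force: [0.5, -0.1, -0.2]
opening: 0.039
gripper_force: 0.0
```

Request:
{"api": "drive_tool", "payload": {"moves": [50,0,0,-10,0,0,0,50,0,0,-20,0,0,0,50,0,0,-30,0,0,0,50,0,0,-40,0,0,0,50,0,0,-40,0,0,0,50,0,0,-20,0,0,0,50,0,0,0,0,0,0,50,0,0,0,0,0,0]}}

```text
t: 21.65
tool_pos: [0.5979, -0.012, 0.3722]
orientation: [-0.498, -2.911, 0.778]
force: [-1.3, -0.2, -0.4]
opening: 0.0497
gripper_force: 0.0
```

```bash
python3 - <<'E'
from h import *
from plant import robot
s,p,R=cur();print(p,s["opening"])
cs=[robot.read_camera("top") for _ in range(4)];c=cs[0];c["depth"]=np.median([k["depth"] for k in cs],0)
P=pts(c);v,u=np.mgrid[:400,:640];zr=.044
hsv=cv2.cvtColor(c["color"],cv2.COLOR_RGB2HSV)
m=(u>365)&(u<480)&(v>180)&(v<290)&(abs(P[...,2]-zr)<.01)&~(((hsv[...,0]<6)|(hsv[...,0]>172))&(hsv[...,1]>150))
r=rect(m,c,zr);print(r)
e=m&(P[...,2]>zr-.006);A=np.c_[P[e][:,:2]-[.51,-.261],np.ones(e.sum())];print(np.linalg.lstsq(A,P[e][:,2],rcond=None)[0].round(4))
a=np.radians(75.3-180);d=np.array(r[0])/1000-[.4973,-.2689];print("mat xy",d@[np.cos(a),np.sin(a)],d@[-np.sin(a),np.cos(a)])
t=(abs(P[...,2]-.022)<.005)&(u>365)&(u<480)&(v>180)&(v<290)
k,l,st,ce=cv2.connectedComponentsWithStats(t.astype(np.uint8))
print([(ce[i].round().tolist(),int(st[i,4])) for i in range(1,k) if st[i,4]>20])
E
python3 tray.py
```

```text
[ 0.59793963 -0.01197811  0.37217065] 0.04968508418402657
[array([ 510.7, -259.1]), array([153.3, 132.8]), np.float64(70.7)]
[0.0035 0.0108 0.0447]
mat xy -0.012879580434639971 0.010474560030265683
[([421.0, 219.0], 566), ([440.0, 249.0], 26)]
(array([ 0.53487828, -0.18649476,  0.13983262]), np.float64(-109.5120096136456), np.float64(0.22232706435456281)) [ 0.04  0.26  1.46 -0.48  1.64 -1.17]
[325. 185.] [10  6 32] tray xy -0.009 0.041 z 0.015
[319. 191.] [ 7  5 27] tray xy 0.029 0.025 z 0.02
[318. 214.] [17  3 20] tray xy 0.145 0.034 z 0.001
```

The sieve is flat on the mat, about 13 mm and 10 mm off centre. The discs are in the tray and the arm is clear, so I'll hand it in.

```bash
python3 -c "
from plant import robot
print(robot.close_job())"
```

```text
the job is handed in; nothing more can be done
None
```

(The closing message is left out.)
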